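Swap a drained battery pack for a charged one at the feed rack

TASK

Lay the drained battery pack from the walnut rest into the upper end of the charging rack, so that it rolls down behind the charged pack. Then push the steel lever over as far as it goes and hold it there for two seconds so that the charged pack rolls out into the tray, then let the lever spring back so that the drained pack takes its place at the front of the rack. The lever gives to one side only, and you have to feel which: push gently, never force it against the solid side, and leave the things lying around alone.

Things in the scene. Friction and masses are not known exactly. Their poses are not given: they have to be found in the camera images.
- charger: Tin charging rack fixed to the shelf, 226 mm long (x), 118 mm wide (y). Origin on the shelf under its middle, z up; +x end: upper loading end, -x end: tray. Two aluminium rails, 20 to 54 mm either side of the middle line (between them open, room for fingers), slope 10 degrees down to -x: surface 30 mm high at x=-60 mm, 57 mm at x=+95 mm.
- load_point (a point): In the rack, on its middle line at x=+40 mm: centre of a pack (axis along rack y) just resting on the rails near their upper end, 67 mm above the shelf. Let go there, it rolls 45 mm down against the front pack. Side walls: 108 mm apart inside, 72 mm high. Two end posts at x=+95 mm, 80 mm high, leave the middle 40 mm open. Axes as the rack's.
- front_place (a point): Centre of a pack in front place, resting on the rails against the front blade (rack x=-43 mm, 52 mm above the shelf). Axes as the rack's.
- gate_front (a joint): Front steel blade across the rails at rack x=-60 mm, m: 0 = up, 14 mm above the rails; -0.018 = sunk 4 mm below them. Moved only by the lever: it is sunk enough to let the front pack go at about 0.34 rad of tilt either way.
- gate_rear (a joint): Second blade, at rack x=-22 mm, m: 0 = sunk 4 mm below the rails (lever upright); 0.015 = raised 11 mm between the two packs, holding the rear one back while the lever is tilted. So one pack comes out per tilt; when the lever is let go the rear pack rolls to the front.
- tray_centre (a point): Middle of the tray's floor (rack x=-97 mm, 14 mm above the shelf), at the rack's low end; inside 60 x 108 mm, walls 40 mm high, floor sloping to its front wall. A pack lying in it has its centre within 35 mm of this point.
- lever_knob (a point): Centre of the round steel knob, 30 mm in diameter, on the lever (rod 10 mm thick) at the rack's -y side; 150 mm above the shelf when upright, 105 mm above its pivot, over the rack's x=0, y=-125 mm. The housing below is 126 mm (x) by 66 mm (y), 45 mm high, with a rubber boot up to 71 mm. Axes at rest are the rack's.
- lever (a joint): Lever tilt, rad: 0 upright (spring-centred), + leans to rack +x; end stops +-0.42 (knob moved 43 mm). Springs: about 8 N at the knob at full tilt. A hidden slot plate leaves only one way (+x or -x) free, varying and not visible; the other way it comes up solid within 0.15 rad. 12 N holds it on its stop; more than 25 N is forcing it.
- drained_centre (a point): Centre of the drained battery pack: grey cylinder 38 mm in diameter, 100 mm long, 0.14 to 0.28 kg, lying on the walnut rest to the robot's right at the start, axis along its y, centre 27 mm above the shelf. Both packs look alike. Its x and z axes turn as it rolls.
- rest: Walnut rest, fixed board 85 x 125 mm, 8 mm thick, origin on the shelf under its middle. The pack lies along its y between four chocks 6 mm high, 29 to 47 mm from its middle along y: fingers have room beside the pack's middle.
- charged_centre (a point): Centre of the charged pack, the same grey cylinder 38 x 100 mm, 0.2 kg, axis along its y, in front place in the rack at the start.
- flashlight: Bystander: orange flashlight 130 mm long, 48 mm high, lying on the shelf at the robot's left. Origin under its middle.
- keys: Bystander: two chrome keys on a clip, 125 mm long, flat on the shelf nearest to the robot. Origin at the clip's joint.
- puck: Bystander: white round charging puck, 62 mm wide, 12 mm high, on the shelf beyond the lever. Origin under its centre.
Mind the look-alikes: they are no part of the job. Leave any purple or turquoise look-alike of the part that bears drained_centre alone.

How it is judged:
By the outcome, as a careful person would: the job done as asked, in the order asked, and still so for the second after the job is handed in, with the robot touching nothing.
It also fails if it takes over 61 s, if anything falls off the work surface, if the arm or the gripper's body presses on something with over 40 N, if the wrist force passes 120 N, or if a joint passes its speed limit or range.

ROBOT

A 6-joint arm with a two-finger parallel gripper is mounted at the origin on the work surface. World frame = base frame: x ahead of the robot, y to its left, z up, the work surface at z = 0. Lengths are in m, angles in rad, forces in N, time in s.
With the tool pointing down it reaches from about 0.225 to 0.875 m from the base axis. Payload 3.4 kg.
Tool frame: the origin (TCP) lies at the very end of the fingers, on their centre line; the grasp point (between the pads) lies manip.pinch_z behind it (manip.pinch_z is the distance from the TCP to the grasp point, in m); z points along the fingers, y is the direction in which the jaws open and shut (so a half turn about z gives the same grasp; the last joint's range is limited). The gripper opens to 85 mm and grips with 20 to 120 N. Pads are 22 mm wide; open, the fingers measure 114 mm over their backs; the gripper's body (76 mm by 85 mm) begins 54 mm behind the grasp point. The pads swing forward as they close: fully open they stand 13 mm farther back than shut.
Start: joints at [1.085, 0.276, 1.505, -0, 1.361, -0.121], TCP at [0.205, 0.537, 0.231] pointing down, gripper open.
Joint ranges: [-2.89, 2.89], [-0.75, 2.08], [0.22, 2.7], [-1.18, 4.32], [0.11, 2.71], [-2.7, 2.7]. Speed limits (rad/s): [2.57, 2.57, 3.14, 3.14, 3.14, 3.14].

INTERFACE

Orientations are given as a unit quaternion [w, x, y, z].
In Python, from rig import manip, imaging, workorder gives the robot as it stands.
- The arm moves only by the tool apply_moves, never from a script. Its argument "moves" is one flat list of numbers, 7 for each row, row after row: the finger opening in m, from 0 to 0.0854, then the shift along the tool's x, y, z in m, then the turn, a rotation vector about the tool's x, y, z in rad. In form: [jaw, tx, ty, tz, rx, ry, rz, jaw, tx, ty, tz, rx, ry, rz, ...]. A call has exactly 8 rows; each row shifts and turns the pose as measured when the row begins, along the tool's axes as they then stand; what a row does not reach is not made up. A row lasts 1/12 s, in which the tool goes at most 41.7 mm and 7.16 degrees, less where a joint would pass 70% of its speed; a pose out of reach is approached as far as the arm can. A call with a gripper value outside its range is refused whole. The fingers move at their own pace and stop on an object; "newtons" is the grip in N (left out, the last holds). Time passes only in rows, so rows that do not move let the fingers close, or fill a call up. It gives the time, the measured TCP pose, the force and the opening at its end, in the units of the state.
- manip.get_state(): the state, without advancing time (a new reading comes with each control period).
- imaging.get_image(name): name is "scene" or "top" or "wrist"; returns a dict with "image" (420x560x3 uint8, red, green, blue), "range_z" (420x560 float32, m along the optical axis (not along the pixel's ray), 0 where there is no reading), "fx", "fy", "cx", "cy" (pixels), "R" (3x3) and "t" (3): a world point X has camera coordinates R X + t. Camera axes: x right, y down, z forward; pixel columns grow to the right and rows downward; lengths in m; the calibration is good to about 2 mm. A picture is of the moment at which its call begins.
- workorder.sign_off(): hands the job in, once; it reports no verdict.
The state is a dict: "clock": time; "qpos": joint angles; "qd": joint speeds; "effort": joint torques, N m; "position": TCP position; "ee_rot": TCP orientation; "contact_force": force on the tool from outside, world axes, zero at the start; "moment": the same for the moment, N m; "width": finger opening in m.
Only numpy, scipy, OpenCV 4.12 (cv2) and the standard library are available. Lean on these libraries where they do the work, as an engineer would, in place of code of your own. Each camera call takes 0.05 s, during which the arm holds its last target.

## Working session

There is one attempt and no reset: what is moved stays moved. The work goes in short steps, Python scripts to look and compute and a tool call to move; the robot and the scene stay as the last step left them, time stands still between calls to the robot, and variables do not carry over. Pictures are saved under pics/ and viewed, and the job is handed in when it is done.

Besides the shell and the picture viewer there is one more tool, called after "Emit:" as name(argument=value, ...), one argument or row to a line, values as JSON. apply_moves: Moves the arm, as the interface text tells. Its arguments: {"type":"object","properties":{"moves":{"type":"array"},"newtons":{"type":"number"}},"required":["moves"]}

```bash
ls; mkdir -p pics; python3 - <<'E'
from rig import manip, imaging, workorder
import cv2,numpy as np
print(manip.get_state(), manip.pinch_z)
for n in ["scene","top"]:
    d=imaging.get_image(n); cv2.imwrite(f"pics/{n}0.png",d["image"][:,:,::-1]); np.savez(f"/tmp/{n}0.npz",**d)
    print(n,d["fx"],d["fy"],d["cx"],d["cy"],d["R"],d["t"])
E
```

```text
pics
{'clock': 0.0, 'qpos': array([ 1.08496694e+00,  2.76590167e-01,  1.50613307e+00,  3.56755897e-06,
        1.36071089e+00, -1.20989095e-01]), 'qd': array([-0.00159176,  0.0008717 ,  0.0003016 ,  0.00256518, -0.00114197,
       -0.00135968]), 'effort': array([ 1.22489717e-03, -4.16773117e+01, -2.45809346e+01, -3.91421836e-04,
        1.06375921e-02, -5.81654362e-06]), 'position': array([0.20490736, 0.53667999, 0.2304425 ]), 'ee_rot': array([-2.76757222e-04,  1.81410382e-01,  9.83407050e-01, -8.78156770e-04]), 'contact_force': array([-0.5224434 , -0.28895445, -0.9587968 ]), 'moment': array([ 0.02017593, -0.05752554, -0.01811712]), 'width': 0.08553386879499472} 0.0187
scene 413.6901450569469 413.6901450569469 286.63795806073614 210.15031971257477 [[-0.88034757  0.47389064  0.02039176]
 [ 0.29998471  0.58955323 -0.74995744]
 [-0.36741984 -0.65410599 -0.6611717 ]] [ 0.49843753 -0.10863599  1.2791108 ]
top 483.03418465683285 483.03418465683285 278.9654126640345 192.90185578015758 [[-0.02320813 -0.99971416  0.00574334]
 [-0.99676226  0.02269646 -0.07713541]
 [ 0.076983   -0.00751491 -0.99700408]] [0.02531868 0.58968448 1.1747089 ]
```

View pics/scene0.png

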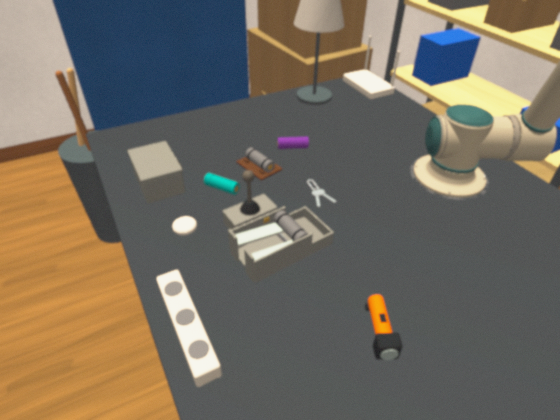

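View pics/top0.png

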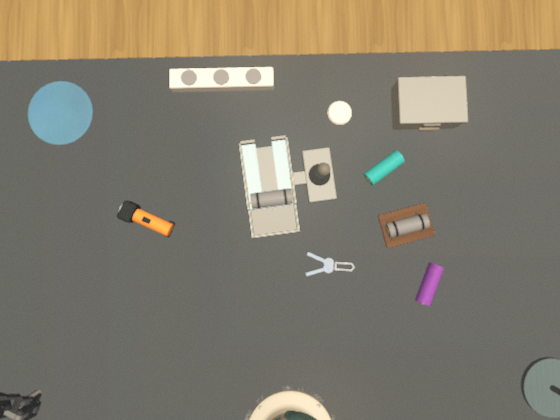

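```bash
cat > h.py <<'E'
import numpy as np,cv2
def load(n): return dict(np.load(f"/tmp/{n}.npz"))
def cloud(d):
    z=d["range_z"];v,u=np.mgrid[:420,:560]
    P=np.stack([(u-d["cx"])/d["fx"]*z,(v-d["cy"])/d["fy"]*z,z],-1)
    W=(P-d["t"])@d["R"]; W[z==0]=np.nan; return W
E
python3 - <<'E'
from h import *
d=load("top0");W=cloud(d)
z=W[...,2]
print("shelf",np.nanmedian(z[300:380,180:230]))
def rect(m,name):
    P=W[m][:,:2].astype(np.float32); r=cv2.minAreaRect(P); print(name,len(P),r,P.mean(0))
sub=np.zeros_like(z,bool); sub[125:245,230:303]=1
rect(sub&(z>0.022),"rack"); rect(sub&(z>0.06)&(z<0.09),"walls")
s2=np.zeros_like(sub); s2[145:205,300:340]=1
rect(s2&(z>0.035)&(z<0.055),"housing"); 
m=s2&(z>0.125);print("knob",W[m].mean(0),W[m].min(0),W[m].max(0),m.sum())
s3=np.zeros_like(sub); s3[200:250,375:440]=1
rect(s3&(z>0.004)&(z<.2),"rest"); 
m=s3&(z>0.03);rect(m,"pack");print(np.percentile(W[m],[0,50,100],axis=0))
s4=np.zeros_like(sub); s4[186:212,245:298]=1
hsv=cv2.cvtColor(d["image"],cv2.COLOR_RGB2HSV)
im=d["image"][125:255,230:445][:,:,::-1]
cv2.imwrite("pics/crop0.png",cv2.resize(im,None,fx=3.7,fy=3.7,interpolation=cv2.INTER_CUBIC))
h=np.clip(z[125:255,230:445]/0.16,0,1)*255
cv2.imwrite("pics/h0.png",cv2.resize(cv2.applyColorMap(np.nan_to_num(h).astype(np.uint8),cv2.COLORMAP_JET),None,fx=3.7,fy=3.7,interpolation=0))
E
```

```text
shelf 0.00035777712567079575
rack 2956 ((0.6058700084686279, 0.020087331533432007), (0.2310827076435089, 0.15165507793426514), 6.419617652893066) [0.621634   0.03550021]
walls 1060 ((0.6380301117897034, 0.040707141160964966), (0.16251926124095917, 0.11790972948074341), 6.4543914794921875) [0.61061954 0.03670255]
housing 1107 ((0.6328690648078918, -0.08575901389122009), (0.12638235092163086, 0.06671299040317535), 6.378049373626709) [ 0.6309759  -0.08433107]
knob [ 0.63153974 -0.0849655   0.16058802] [ 0.61766994 -0.09942585  0.14962474] [ 0.64677347 -0.07226727  0.16840581] 141
rest 1763 ((0.5050115585327148, -0.3076734244823456), (0.16295892000198364, 0.12271839380264282), 88.65382385253906) [ 0.50467634 -0.30005592]
pack 630 ((0.5036590695381165, -0.29887092113494873), (0.037709612399339676, 0.10067606717348099), 13.340024948120117) [ 0.50414586 -0.29779714]
[[ 0.47510173 -0.34956915  0.03023824]
 [ 0.50419631 -0.29761908  0.04334999]
 [ 0.5319215  -0.24835352  0.05216016]]
```

View pics/crop0.png

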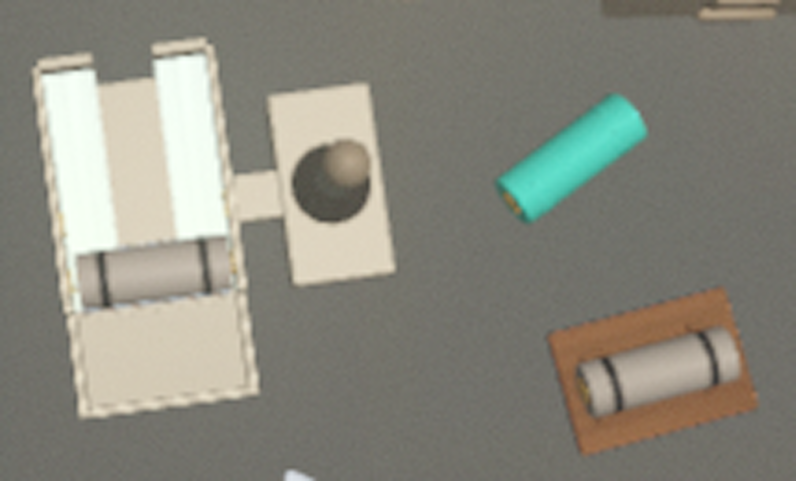

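View pics/h0.png

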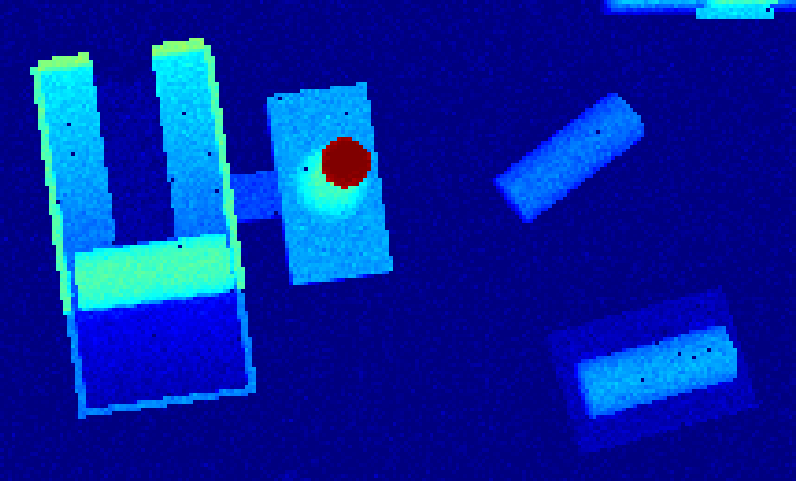

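```bash
cat >> h.py <<'E'
from scipy.spatial.transform import Rotation as Ro
RO=np.array([0.620,0.0385]); RY=np.radians(6.4)
def rk(x,y): return RO+np.array([x*np.cos(RY)-y*np.sin(RY),x*np.sin(RY)+y*np.cos(RY)])
def tgt(yaw):  # tool z down, tool y at yaw
    y=np.array([np.cos(yaw),np.sin(yaw),0]);z=np.array([0,0,-1.]);return np.stack([np.cross(y,z),y,z],1)
def plan(pos,yaw,jaw,n=8,cap=.04,rc=.12):
    from rig import manip
    s=manip.get_state();p=np.array(s["position"]);R=Ro.from_quat(np.roll(s["ee_rot"],-1)).as_matrix();T=tgt(yaw)
    print("t",round(s["clock"],2),"p",p.round(4),"F",np.round(s["contact_force"],1),"w",round(s["width"],4),"q",s["qpos"].round(2))
    out=[]
    for i in range(n):
        d=np.asarray(pos)-p; L=np.linalg.norm(d); d=d*min(1,cap/max(L,1e-9)) 
        r=Ro.from_matrix(R.T@T).as_rotvec(); a=np.linalg.norm(r); r=r*min(1,rc/max(a,1e-9))
        row=[jaw]+[round(v,3) for v in R.T@d]+[round(v,3) for v in r]
        out+=[float(v) for v in row]; p=p+R@np.array(row[1:4]); R=R@Ro.from_rotvec(row[4:]).as_matrix()
    print("end",p.round(3)); print(out)
E
python3 - <<'E'
from h import *
plan([.504,-.2985,.22],np.radians(13.3),.08)
E
```

```text
t 0.1 p [0.2049 0.5367 0.2305] F [0.1 0.3 0.4] w 0.0854 q [ 1.08  0.28  1.51 -0.    1.36 -0.12]
end [0.313 0.236 0.227]
[0.08, -0.026, -0.03, 0.001, -0.0, 0.0, 0.12, 0.08, -0.029, -0.027, 0.0, -0.0, 0.0, 0.12, 0.08, -0.033, -0.023, 0.001, -0.0, 0.0, 0.12, 0.08, -0.035, -0.019, 0.0, -0.0, 0.0, 0.12, 0.08, -0.037, -0.015, 0.001, -0.0, 0.0, 0.12, 0.08, -0.039, -0.01, 0.0, -0.0, 0.0, 0.12, 0.08, -0.04, -0.006, 0.001, -0.001, 0.001, 0.12, 0.08, -0.04, -0.001, 0.0, -0.0, 0.0, 0.12]
```

Emit:
apply_moves(
  moves=[0.08,-0.026,-0.03,0,0,0,0.12,0.08,-0.029,-0.027,0,0,0,0.12,0.08,-0.033,-0.023,0,0,0,0.12,0.08,-0.035,-0.019,0,0,0,0.12,0.08,-0.037,-0.015,0,0,0,0.12,0.08,-0.039,-0.01,0,0,0,0.12,0.08,-0.04,-0.006,0,0,0,0.12,0.08,-0.04,-0.001,0,0,0,0.12],
)

```text
clock: 0.77
position: [0.3085, 0.2304, 0.2251]
ee_rot: [-0.001, 0.627, 0.779, -0.002]
contact_force: [0.6, -0.8, -0.2]
width: 0.0799
```

```bash
python3 - <<'E'
from h import *
plan([.504,-.2985,.22],np.radians(13.3),.08)
E
```

```text
t 0.77 p [0.3085 0.2304 0.2251] F [ 0.6 -0.8 -0.2] w 0.0799 q [ 0.46 -0.01  1.87  0.    1.29  0.24]
end [ 0.421 -0.072  0.223]
[0.08, -0.04, 0.005, 0.0, -0.005, 0.001, -0.016, 0.08, -0.04, 0.005, 0.0, 0.0, -0.0, 0.0, 0.08, -0.04, 0.005, 0.0, 0.0, -0.0, 0.0, 0.08, -0.04, 0.005, 0.0, 0.0, -0.0, 0.0, 0.08, -0.04, 0.005, 0.0, 0.0, -0.0, 0.0, 0.08, -0.04, 0.005, 0.001, 0.0, -0.0, 0.0, 0.08, -0.04, 0.005, 0.0, 0.0, -0.0, 0.0, 0.08, -0.04, 0.005, 0.001, 0.0, -0.0, 0.0]
```

Emit:
apply_moves(
  moves=[0.08,-0.04,0.005,0,-0.005,0.001,-0.016,0.08,-0.04,0.005,0,0,0,0,0.08,-0.04,0.005,0,0,0,0,0.08,-0.04,0.005,0,0,0,0,0.08,-0.04,0.005,0,0,0,0,0.08,-0.04,0.005,0.001,0,0,0,0.08,-0.04,0.005,0,0,0,0,0.08,-0.04,0.005,0,0,0,0],
)

```text
clock: 1.43
position: [0.4169, -0.085, 0.2235]
ee_rot: [0.0, 0.622, 0.783, 0.001]
contact_force: [2.1, 1.1, -0.5]
width: 0.0799
```

```bash
python3 - <<'E'
from h import *
plan([.504,-.2985,.2],np.radians(13.3),.08)
E
```

```text
t 1.43 p [ 0.4169 -0.085   0.2235] F [ 2.1  1.1 -0.5] w 0.0799 q [-0.37  0.05  1.81  0.    1.28 -0.6 ]
end [ 0.504 -0.299  0.2  ]
[0.08, -0.039, 0.006, 0.004, 0.002, -0.001, -0.004, 0.08, -0.039, 0.006, 0.004, 0.0, -0.0, 0.0, 0.08, -0.039, 0.006, 0.004, 0.0, -0.0, 0.0, 0.08, -0.039, 0.006, 0.004, 0.0, -0.0, 0.0, 0.08, -0.039, 0.006, 0.004, 0.0, -0.0, 0.0, 0.08, -0.033, 0.006, 0.003, 0.0, -0.0, 0.0, 0.08, 0.0, -0.0, 0.0, 0.0, -0.0, 0.0, 0.08, 0.0, -0.0, 0.0, 0.0, -0.0, 0.0]
```

Emit:
apply_moves(
  moves=[0.08,-0.039,0.006,0.004,0.002,-0.001,-0.004,0.08,-0.039,0.006,0.004,0,0,0,0.08,-0.039,0.006,0.004,0,0,0,0.08,-0.039,0.006,0.004,0,0,0,0.08,-0.039,0.006,0.004,0,0,0,0.08,-0.03,0.006,0.003,0,0,0,0.08,0,0,0,0,0,0,0.08,0,0,0,0,0,0],
)

```text
clock: 2.1
position: [0.5052, -0.3167, 0.1948]
ee_rot: [-0.001, 0.625, 0.781, -0.0]
contact_force: [-0.3, -0.4, -0.6]
width: 0.0802
```

```bash
python3 - <<'E'
from h import *
from rig import imaging
plan([.504,-.2985,.08],np.radians(13.3),.075)
d=imaging.get_image("wrist");np.savez("/tmp/w1.npz",**d);cv2.imwrite("pics/w1.png",d["image"][:,:,::-1])
W=cloud(d);m=(W[...,2]>.025)&(W[...,2]<.06)&(np.hypot(W[...,0]-.504,W[...,1]+.2985)<.07)
print(m.sum(),W[m].mean(0),np.percentile(W[m],[2,98],axis=0),cv2.minAreaRect(W[m][:,:2].astype(np.float32)))
E
```

```text
t 2.1 p [ 0.5052 -0.3167  0.1948] F [-0.3 -0.4 -0.6] w 0.0802 q [-0.68  0.33  1.52 -0.    1.3  -0.9 ]
end [ 0.504 -0.298  0.08 ]
[0.075, 0.006, 0.001, 0.04, -0.001, -0.0, -0.011, 0.075, 0.006, 0.001, 0.039, -0.0, -0.0, -0.0, 0.075, 0.006, 0.001, 0.036, -0.0, -0.0, -0.0, 0.075, -0.0, -0.0, -0.0, -0.0, -0.0, -0.0, 0.075, -0.0, -0.0, -0.0, -0.0, -0.0, -0.0, 0.075, -0.0, -0.0, -0.0, -0.0, -0.0, -0.0, 0.075, -0.0, -0.0, -0.0, -0.0, -0.0, -0.0, 0.075, -0.0, -0.0, -0.0, -0.0, -0.0, -0.0]
4151 [ 0.50047775 -0.29879513  0.04206954] [[ 0.47693607 -0.3480993   0.03170439]
 [ 0.52462755 -0.2537308   0.04676053]] ((0.5013143420219421, -0.3017622232437134), (0.038259584456682205, 0.10014424473047256), 14.067171096801758)
```

View pics/w1.png

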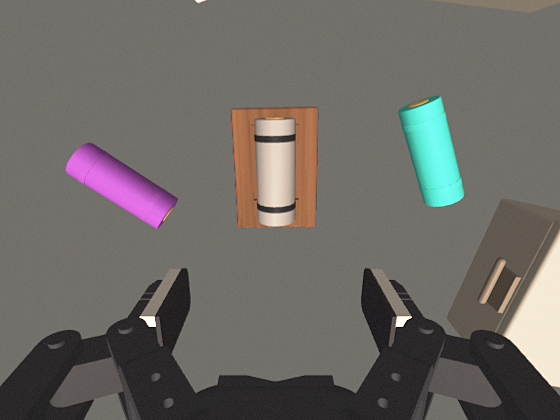

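```bash
python3 - <<'E'
from h import *
plan([.5025,-.3003,.07],np.radians(13.7),.075,n=4)
E
```

```text
t 2.15 p [ 0.5052 -0.3167  0.1946] F [ 0.3 -1.  -1.7] w 0.0803 q [-0.68  0.33  1.52 -0.    1.29 -0.9 ]
end [ 0.502 -0.3    0.07 ]
[0.075, 0.005, 0.0, 0.04, -0.001, 0.0, -0.018, 0.075, 0.005, 0.001, 0.04, -0.0, 0.0, 0.0, 0.075, 0.006, 0.0, 0.04, -0.0, 0.0, 0.0, 0.075, 0.001, 0.0, 0.005, -0.0, 0.0, 0.0]
```

Emit:
apply_moves(
  moves=[0.075,0.005,0,0.03,-0.001,0,-0.018,0.075,0.005,0.001,0.03,0,0,0,0.075,0.006,0,0.03,0,0,0,0.075,0,0,0.01,0,0,0,0.075,0,0,0,0,0,0,0.075,0,0,0,0,0,0,0.075,0,0,0,0,0,0,0.075,0,0,0,0,0,0],
)

```text
clock: 2.82
position: [0.5009, -0.2916, 0.0961]
ee_rot: [0.001, 0.615, 0.789, 0.001]
contact_force: [0.2, 0.0, 0.1]
width: 0.0753
```

```bash
python3 - <<'E'
from h import *
plan([.5025,-.3003,.014],np.radians(13.7),.075,n=8,cap=.015)
E
```

```text
t 2.82 p [ 0.5009 -0.2916  0.0961] F [0.2 0.  0.1] w 0.0753 q [-0.65  0.39  1.7   0.    1.05 -0.9 ]
end [ 0.502 -0.301  0.014]
[0.075, -0.002, -0.0, 0.015, 0.003, 0.001, 0.008, 0.075, -0.002, -0.0, 0.015, -0.0, 0.0, -0.0, 0.075, -0.001, -0.0, 0.015, -0.0, 0.0, -0.0, 0.075, -0.002, -0.0, 0.015, -0.0, 0.0, -0.0, 0.075, -0.001, -0.0, 0.015, -0.0, 0.0, -0.0, 0.075, -0.001, -0.001, 0.007, -0.0, 0.0, -0.0, 0.075, 0.0, 0.0, 0.0, -0.0, 0.0, -0.0, 0.075, 0.0, 0.0, 0.0, -0.0, 0.0, -0.0]
```

Emit:
apply_moves(
  moves=[0.075,-0.003,0,0.015,0.003,0.001,0.008,0.075,-0.003,0,0.015,0,0,0,0.075,-0.002,0,0.015,0,0,0,0.075,0,0,0.015,0,0,0,0.075,0,0,0.01,0,0,0,0.075,0,0,0.002,0,0,0,0.075,0,0,0,0,0,0,0.075,0,0,0,0,0,0],
)

```text
clock: 3.48
position: [0.5109, -0.3046, 0.0335]
ee_rot: [0.012, 0.618, 0.786, 0.0]
contact_force: [-0.3, -0.4, -0.1]
width: 0.0748
```

```bash
python3 - <<'E'
from h import *
plan([.5025,-.3003,.014],np.radians(13.7),.075,n=8,cap=.008)
E
```

```text
t 3.48 p [ 0.5109 -0.3046  0.0335] F [-0.3 -0.4 -0.1] w 0.0748 q [-0.65  0.46  1.75 -0.    0.9  -0.89]
end [ 0.503 -0.301  0.014]
[0.075, 0.002, -0.003, 0.007, 0.015, 0.019, 0.0, 0.075, 0.002, -0.002, 0.007, -0.0, -0.0, 0.0, 0.075, 0.002, -0.002, 0.005, -0.0, -0.0, 0.0, 0.075, 0.0, -0.0, 0.0, -0.0, -0.0, 0.0, 0.075, 0.0, -0.0, 0.0, -0.0, -0.0, 0.0, 0.075, 0.0, -0.0, 0.0, -0.0, -0.0, 0.0, 0.075, 0.0, -0.0, 0.0, -0.0, -0.0, 0.0, 0.075, 0.0, -0.0, 0.0, -0.0, -0.0, 0.0]
```

Emit:
apply_moves(
  moves=[0.075,0.002,-0.004,0.003,0.012,0.016,0,0.075,0.002,-0.003,0.003,0,0,0,0.075,0.001,-0.001,0.003,0,0,0,0.075,0,0,0.003,0,0,0,0.075,0,0,0.002,0,0,0,0.075,0,0,0,0,0,0,0.075,0,0,0,0,0,0,0.075,0,0,0,0,0,0],
)

```text
clock: 4.15
position: [0.5026, -0.3026, 0.0211]
ee_rot: [0.004, 0.618, 0.787, 0.0]
contact_force: [-0.6, -0.3, 0.3]
width: 0.0751
```

```bash
python3 - <<'E'
from h import *
from rig import imaging
plan([.5025,-.3003,.014],np.radians(13.7),.075,n=8,cap=.004)
d=imaging.get_image("wrist");cv2.imwrite("pics/w2.png",d["image"][:,:,::-1])
E
```

```text
t 4.15 p [ 0.5026 -0.3026  0.0211] F [-0.6 -0.3  0.3] w 0.0751 q [-0.66  0.48  1.77  0.    0.89 -0.9 ]
end [ 0.502 -0.301  0.014]
[0.075, 0.001, 0.0, 0.004, 0.005, 0.005, 0.0, 0.075, 0.001, 0.0, 0.003, -0.0, 0.0, 0.0, 0.075, 0.0, 0.0, 0.0, -0.0, 0.0, 0.0, 0.075, 0.0, 0.0, 0.0, -0.0, 0.0, 0.0, 0.075, 0.0, 0.0, 0.0, -0.0, 0.0, 0.0, 0.075, 0.0, 0.0, 0.0, -0.0, 0.0, 0.0, 0.075, 0.0, 0.0, 0.0, -0.0, 0.0, 0.0, 0.075, 0.0, 0.0, 0.0, -0.0, 0.0, 0.0]
```

View pics/w2.png

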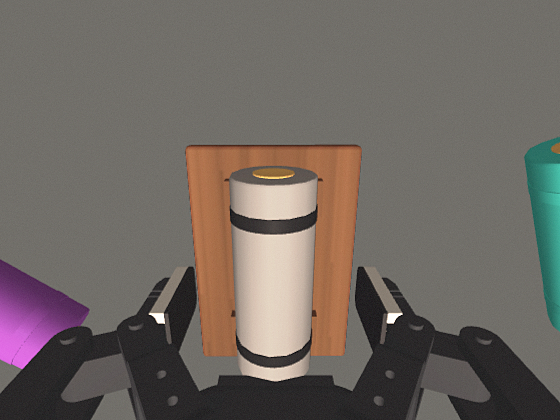

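Emit:
apply_moves(
  moves=[0.075,0.001,0,0.004,0.004,0.004,0,0.075,0,0,0.003,0,0,0,0.075,0,0,0.001,0,0,0,0.06,0,0,0,0,0,0,0.05,0,0,0,0,0,0,0.044,0,0,0,0,0,0,0.038,0,0,0,0,0,0,0.03,0,0,0,0,0,0],
  newtons=35,
)

```text
clock: 4.87
position: [0.5027, -0.3015, 0.0124]
ee_rot: [0.001, 0.617, 0.787, -0.0]
contact_force: [-0.9, 0.4, 0.5]
width: 0.037
```

Emit:
apply_moves(
  moves=[0.025,0,0,0,0,0,0,0.025,0,0,0,0,0,0,0.025,0,0,0,0,0,0,0.025,0,0,0,0,0,0,0.025,0,0,-0.01,0,0,0,0.025,0,0,-0.02,0,0,0,0.025,0,0,-0.03,0,0,0,0.025,0,0,-0.02,0,0,0],
)

```text
clock: 5.53
position: [0.4986, -0.2985, 0.0903]
ee_rot: [-0.007, 0.618, 0.787, -0.0]
contact_force: [0.4, -0.8, -0.9]
width: 0.0367
```

```bash
python3 - <<'E'
from h import *
from rig import imaging
print(rk(.04,0))
plan(list(rk(.04,0))+[.2],RY,.025,n=8)
d=imaging.get_image("wrist");cv2.imwrite("pics/w3.png",d["image"][:,:,::-1])
E
```

```text
[0.65975072 0.04295876]
t 5.53 p [ 0.4986 -0.2985  0.0903] F [ 0.4 -0.8 -0.9] w 0.0367 q [-0.66  0.4   1.69 -0.    1.06 -0.9 ]
end [ 0.628 -0.021  0.178]
[0.025, 0.03, 0.024, -0.011, -0.009, -0.009, 0.119, 0.025, 0.033, 0.02, -0.011, -0.0, -0.001, 0.009, 0.025, 0.033, 0.02, -0.011, -0.0, 0.0, -0.0, 0.025, 0.033, 0.02, -0.011, -0.0, 0.0, -0.0, 0.025, 0.033, 0.02, -0.011, -0.0, 0.0, -0.0, 0.025, 0.032, 0.02, -0.011, -0.0, 0.0, -0.0, 0.025, 0.032, 0.02, -0.011, -0.0, 0.0, -0.0, 0.025, 0.032, 0.02, -0.011, -0.0, 0.0, -0.0]
```

View pics/w3.png

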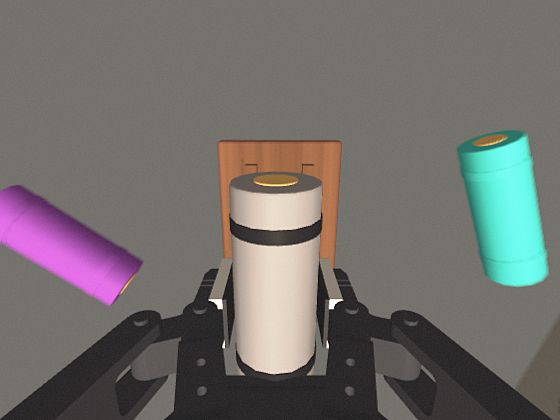

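```bash
python3 - <<'E'
from h import *
plan([.57,-.17,.225],RY,.025,n=8,cap=.033)
E
```

```text
t 5.58 p [ 0.5004 -0.2999  0.0939] F [-0.4 -1.9  0.6] w 0.037 q [-0.66  0.4   1.68 -0.    1.07 -0.9 ]
end [ 0.57  -0.17   0.225]
[0.025, 0.018, 0.016, -0.022, -0.004, -0.005, 0.12, 0.025, 0.02, 0.014, -0.022, -0.001, 0.0, 0.008, 0.025, 0.02, 0.014, -0.022, 0.0, 0.0, -0.0, 0.025, 0.02, 0.014, -0.022, 0.0, 0.0, -0.0, 0.025, 0.021, 0.014, -0.022, 0.0, 0.0, -0.0, 0.025, 0.02, 0.014, -0.021, 0.0, 0.0, -0.0, 0.025, 0.0, 0.0, -0.0, 0.0, 0.0, -0.0, 0.025, 0.0, 0.0, -0.0, 0.0, 0.0, -0.0]
```

Emit:
apply_moves(
  moves=[0.025,0.018,0.016,-0.026,-0.004,-0.005,0.06,0.025,0.02,0.014,-0.026,0,0,0.06,0.025,0.02,0.014,-0.026,0,0,0,0.025,0.02,0.014,-0.026,0,0,0,0.025,0.02,0.014,-0.026,0,0,0,0.025,0.015,0.01,-0.02,0,0,0,0.025,0,0,0,0,0,0,0.025,0,0,0,0,0,0],
)

```text
clock: 6.25
position: [0.5667, -0.1707, 0.2522]
ee_rot: [0.001, 0.667, 0.745, 0.001]
contact_force: [-0.7, 0.2, -2.1]
width: 0.0369
```

```bash
python3 - <<'E'
from h import *
plan(list(rk(.04,0))+[.225],RY,.025,n=8,cap=.035)
E
```

```text
t 6.25 p [ 0.5667 -0.1707  0.2522] F [-0.7  0.2 -2.1] w 0.0369 q [-0.41  0.29  1.43  0.    1.42 -0.52]
end [0.659 0.043 0.225]
[0.025, 0.03, 0.017, 0.004, 0.002, -0.0, -0.001, 0.025, 0.03, 0.017, 0.004, 0.0, -0.0, 0.0, 0.025, 0.03, 0.017, 0.004, 0.0, -0.0, 0.0, 0.025, 0.03, 0.018, 0.004, 0.0, -0.0, 0.0, 0.025, 0.03, 0.017, 0.004, 0.0, -0.0, 0.0, 0.025, 0.03, 0.017, 0.004, 0.0, -0.0, 0.0, 0.025, 0.022, 0.013, 0.003, 0.0, -0.0, 0.0, 0.025, -0.0, 0.0, 0.0, 0.0, -0.0, 0.0]
```

Emit:
apply_moves(
  moves=[0.025,0.03,0.017,0.002,0.002,0,0,0.025,0.03,0.017,0.002,0,0,0,0.025,0.03,0.017,0.002,0,0,0,0.025,0.03,0.017,0.002,0,0,0,0.025,0.03,0.017,0.004,0,0,0,0.025,0.028,0.016,0.004,0,0,0,0.025,0.008,0.004,0,0,0,0,0.025,0,0,0,0,0,0],
)

```text
clock: 6.92
position: [0.6474, 0.0243, 0.222]
ee_rot: [-0.006, 0.671, 0.741, -0.008]
contact_force: [-0.4, -0.4, -0.2]
width: 0.037
```

```bash
python3 - <<'E'
from h import *
from rig import imaging
plan(list(rk(.04,0))+[.12],RY,.025,n=8,cap=.025)
d=imaging.get_image("wrist");cv2.imwrite("pics/w4.png",d["image"][:,:,::-1])
E
```

```text
t 6.92 p [0.6474 0.0243 0.222 ] F [-0.4 -0.4 -0.2] w 0.037 q [-0.07  0.4   1.34 -0.01  1.42 -0.17]
end [0.66  0.043 0.12 ]
[0.025, 0.004, 0.004, 0.024, -0.019, 0.002, -0.012, 0.025, 0.004, 0.003, 0.024, -0.0, 0.0, -0.0, 0.025, 0.004, 0.003, 0.024, -0.0, 0.0, -0.0, 0.025, 0.004, 0.004, 0.024, -0.0, 0.0, -0.0, 0.025, 0.001, 0.001, 0.006, -0.0, 0.0, -0.0, 0.025, 0.0, -0.0, -0.0, -0.0, 0.0, -0.0, 0.025, 0.0, -0.0, -0.0, -0.0, 0.0, -0.0, 0.025, 0.0, -0.0, -0.0, -0.0, 0.0, -0.0]
```

View pics/w4.png

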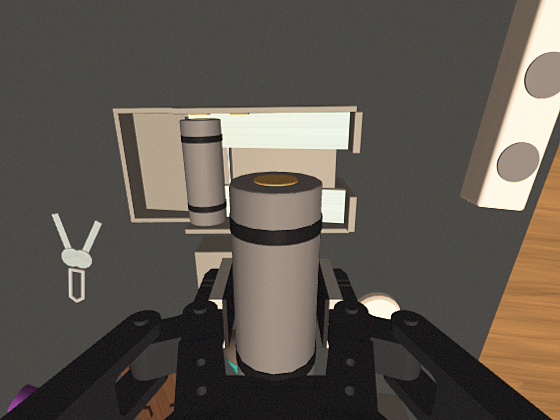

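Emit:
apply_moves(
  moves=[0.025,0.006,0.004,0.012,-0.018,0.002,-0.012,0.025,0.006,0.004,0.015,0,0,0,0.025,0.004,0.003,0.02,0,0,0,0.025,0.001,0.001,0.02,0,0,0,0.025,0,0,0.015,0,0,0,0.025,0,0,0.008,0,0,0,0.025,0,0,0,0,0,0,0.025,0,0,0,0,0,0],
)

```text
clock: 7.63
position: [0.6511, 0.0248, 0.1255]
ee_rot: [-0.0, 0.671, 0.741, -0.007]
contact_force: [0.4, -0.1, -0.3]
width: 0.0368
```

```bash
python3 - <<'E'
from h import *
from rig import imaging
plan(list(rk(.04,0))+[.08],RY,.025,n=8,cap=.01)
d=imaging.get_image("wrist");cv2.imwrite("pics/w5.png",d["image"][:,:,::-1]);np.savez("/tmp/w5.npz",**d)
d=imaging.get_image("top");cv2.imwrite("pics/t5.png",d["image"][:,:,::-1]);np.savez("/tmp/t5.npz",**d)
E
```

```text
t 7.63 p [0.6511 0.0248 0.1255] F [ 0.4 -0.1 -0.3] w 0.0368 q [-0.06  0.46  1.48 -0.01  1.21 -0.16]
end [0.66  0.043 0.08 ]
[0.025, 0.004, 0.002, 0.009, -0.011, 0.008, -0.013, 0.025, 0.003, 0.002, 0.009, 0.0, 0.0, -0.0, 0.025, 0.003, 0.002, 0.009, 0.0, 0.0, -0.0, 0.025, 0.004, 0.002, 0.009, 0.0, 0.0, -0.0, 0.025, 0.003, 0.003, 0.009, 0.0, 0.0, -0.0, 0.025, 0.0, -0.0, 0.0, 0.0, 0.0, -0.0, 0.025, 0.0, -0.0, 0.0, 0.0, 0.0, -0.0, 0.025, 0.0, -0.0, 0.0, 0.0, 0.0, -0.0]
```

View pics/w5.png

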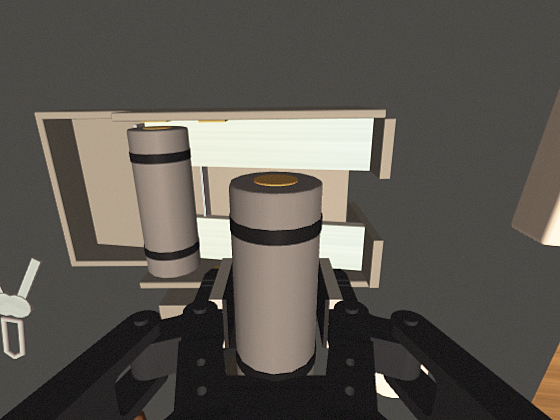

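```bash
python3 - <<'E'
from h import *
d=load("w5");W=cloud(d);p=np.array([.6511,.0248,.1255])
for v,u in [(181,276),(181,262),(186,290),(200,276),(260,276),(340,276)]:
    q=W[v,u]-p; print((v,u),(Ro.from_euler('z',-RY).apply(q)).round(4))
E
```

```text
(181, 276) [0.0009 0.0505 0.0179]
(181, 262) [-0.0046  0.0507  0.0183]
(186, 290) [0.0061 0.0501 0.0241]
(200, 276) [0.001  0.0479 0.0343]
(260, 276) [0.0007 0.0243 0.0336]
(340, 276) [ 0.0003 -0.0122  0.0336]
```

Emit:
apply_moves(
  moves=[0.025,0.01,0.005,0,-0.01,0.008,-0.012,0.025,0.006,0.004,0.002,0,0,0,0.025,0.003,0.002,0.003,0,0,0,0.025,0,0,0.003,0,0,0,0.025,0,0,0.003,0,0,0,0.025,0,0,0,0,0,0,0.025,0,0,0,0,0,0,0.025,0,0,0,0,0,0],
)

```text
clock: 8.4
position: [0.6644, 0.0483, 0.1186]
ee_rot: [0.004, 0.666, 0.746, 0.004]
contact_force: [0.4, -0.8, -0.7]
width: 0.0367
```

```bash
python3 - <<'E'
from h import *
plan(list(rk(.04,0))+[.1],RY,.025,n=4,cap=.01)
E
```

```text
t 8.4 p [0.6644 0.0483 0.1186] F [ 0.4 -0.8 -0.7] w 0.0367 q [-0.03  0.48  1.47  0.    1.18 -0.15]
end [0.66  0.043 0.1  ]
[0.025, -0.002, -0.003, 0.009, 0.011, 0.001, 0.002, 0.025, -0.003, -0.002, 0.009, -0.0, -0.0, 0.0, 0.025, 0.0, -0.0, 0.001, -0.0, -0.0, 0.0, 0.025, 0.0, -0.0, -0.0, -0.0, -0.0, 0.0]
```

Emit:
apply_moves(
  moves=[0.025,-0.003,-0.003,0.004,0.008,0.001,0.002,0.025,-0.001,-0.001,0.004,0,0,0,0.025,0,0,0.004,0,0,0,0.025,0,0,0.003,0,0,0,0.025,0,0,0,0,0,0,0.025,0,0,0,0,0,0,0.025,0,0,0,0,0,0,0.025,0,0,0,0,0,0],
)

```text
clock: 9.07
position: [0.66, 0.0424, 0.1013]
ee_rot: [-0.0, 0.667, 0.745, 0.0]
contact_force: [-0.1, 0.2, -1.2]
width: 0.0367
```

```bash
python3 - <<'E'
from h import *
from rig import imaging
plan(list(rk(.04,0))+[.08],RY,.025,n=4,cap=.01)
d=imaging.get_image("wrist");cv2.imwrite("pics/w6.png",d["image"][:,:,::-1]);W=cloud(d)
L=(W-np.r_[RO,0])@Ro.from_euler('z',RY).as_matrix()
m=(L[...,2]>.066)&(L[...,2]<.076)&(L[...,0]>-.02)&(L[...,0]<.09)
for s in (1,-1):
    k=m&(s*L[...,1]>.045)&(s*L[...,1]<.07); print(s,k.sum(),np.percentile(L[k][:,1],[2,50,98]) if k.sum() else 0)
    if k.sum(): print(np.polyfit(L[k][:,0],L[k][:,1],1))
k=(L[...,2]>.074)&(L[...,2]<.084)&(L[...,0]>.08)&(L[...,0]<.12); print(np.percentile(L[k],[2,50,98],axis=0))
E
```

```text
t 9.07 p [0.66   0.0424 0.1013] F [-0.1  0.2 -1.2] w 0.0367 q [-0.04  0.49  1.5   0.    1.15 -0.15]
end [0.66  0.043 0.08 ]
[0.025, 0.0, -0.0, 0.01, 0.0, -0.0, -0.001, 0.025, 0.0, -0.0, 0.01, 0.0, -0.0, -0.0, 0.025, 0.001, -0.0, 0.001, 0.0, -0.0, -0.0, 0.025, -0.0, -0.0, 0.0, 0.0, -0.0, -0.0]
1 2271 [0.05269122 0.05543398 0.05749503]
[0.00201749 0.0552461 ]
-1 59 [-0.06009354 -0.05694946 -0.05506652]
[ 0.00710489 -0.05757342]
[[ 0.0901046  -0.03495494  0.07436562]
 [ 0.09260223  0.03033983  0.07976706]
 [ 0.09638342  0.05227959  0.08120681]]
```

View pics/w6.png

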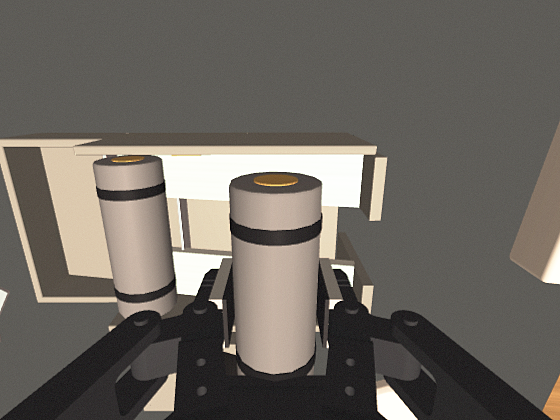

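```bash
python3 - <<'E'
from h import *
print(rk(.039,-.001))
plan(list(rk(.039,-.001))+[.055],RY,.025,n=8,cap=.008)
E
```

```text
[0.65886842 0.04185352]
t 9.12 p [0.6601 0.0425 0.1014] F [ 0.6  0.  -0.7] w 0.0369 q [-0.04  0.49  1.5   0.    1.15 -0.15]
end [0.659 0.041 0.055]
[0.025, -0.0, -0.0, 0.008, 0.0, -0.0, -0.001, 0.025, -0.0, -0.0, 0.008, 0.0, -0.0, -0.0, 0.025, -0.0, -0.0, 0.008, 0.0, -0.0, -0.0, 0.025, -0.0, -0.0, 0.008, 0.0, -0.0, -0.0, 0.025, -0.0, -0.001, 0.008, 0.0, -0.0, -0.0, 0.025, -0.001, -0.0, 0.006, 0.0, -0.0, -0.0, 0.025, 0.0, -0.0, 0.0, 0.0, -0.0, -0.0, 0.025, 0.0, -0.0, 0.0, 0.0, -0.0, -0.0]
```

Emit:
apply_moves(
  moves=[0.025,0,-0.001,0.005,0,0,0,0.025,0,0,0.005,0,0,0,0.025,0,0,0.005,0,0,0,0.025,0,0,0.005,0,0,0,0.025,0,0,0.005,0,0,0,0.025,0,0,0.003,0,0,0,0.025,0,0,0,0,0,0,0.025,0,0,0,0,0,0],
)

```text
clock: 9.78
position: [0.6588, 0.0426, 0.07]
ee_rot: [-0.0, 0.667, 0.745, 0.0]
contact_force: [0.1, -0.5, -1.6]
width: 0.0367
```

```bash
python3 - <<'E'
from h import *
plan(list(rk(.039,-.001))+[.055],RY,.025,n=8,cap=.005)
E
```

```text
t 9.78 p [0.6588 0.0426 0.07  ] F [ 0.1 -0.5 -1.6] w 0.0367 q [-0.04  0.52  1.54  0.    1.09 -0.15]
end [0.659 0.042 0.055]
[0.025, -0.0, -0.0, 0.005, -0.0, -0.0, -0.001, 0.025, -0.0, -0.0, 0.005, -0.0, -0.0, 0.0, 0.025, -0.001, -0.0, 0.005, -0.0, -0.0, 0.0, 0.025, 0.0, -0.0, -0.0, -0.0, -0.0, 0.0, 0.025, 0.0, -0.0, -0.0, -0.0, -0.0, 0.0, 0.025, 0.0, -0.0, -0.0, -0.0, -0.0, 0.0, 0.025, 0.0, -0.0, -0.0, -0.0, -0.0, 0.0, 0.025, 0.0, -0.0, -0.0, -0.0, -0.0, 0.0]
```

Emit:
apply_moves(
  moves=[0.025,0,0,0.004,0,0,0,0.025,0,0,0.004,0,0,0,0.025,0,0,0.003,0,0,0,0.025,0,0,0.001,0,0,0,0.025,0,0,0,0,0,0,0.025,0,0,0,0,0,0,0.025,0,0,0,0,0,0,0.025,0,0,0,0,0,0],
)

```text
clock: 10.45
position: [0.6593, 0.0426, 0.0571]
ee_rot: [0.0, 0.667, 0.745, 0.0]
contact_force: [0.6, -0.4, -2.5]
width: 0.037
```

```bash
python3 - <<'E'
from h import *
from rig import imaging
plan(list(rk(.039,-.001))+[.055],RY,.025,n=2,cap=.005)
d=imaging.get_image("wrist");cv2.imwrite("pics/w7.png",d["image"][:,:,::-1])
E
```

```text
t 10.45 p [0.6593 0.0426 0.0571] F [ 0.6 -0.4 -2.5] w 0.037 q [-0.04  0.53  1.55  0.    1.06 -0.15]
end [0.658 0.041 0.055]
[0.025, -0.001, -0.001, 0.002, 0.001, -0.0, -0.001, 0.025, 0.0, 0.0, 0.0, -0.0, -0.0, 0.0]
```

View pics/w7.png

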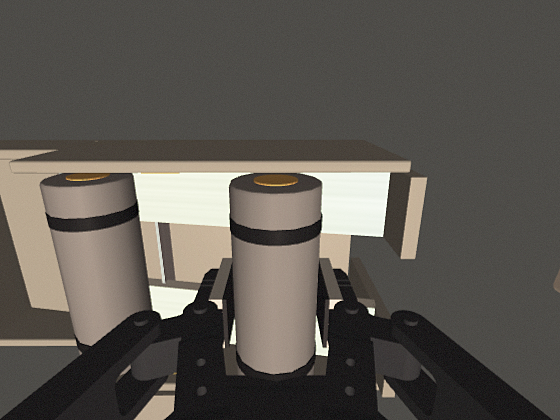

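Emit:
apply_moves(
  moves=[0.025,0,0,0.003,0,0,0,0.025,0,0,0.001,0,0,0,0.025,0,0,0.001,0,0,0,0.025,0,0,0.001,0,0,0,0.025,0,0,0,0,0,0,0.04,0,0,0,0,0,0,0.05,0,0,0,0,0,0,0.056,0,0,0,0,0,0],
)

```text
clock: 11.17
position: [0.6606, 0.0426, 0.054]
ee_rot: [0.002, 0.667, 0.745, 0.002]
contact_force: [-0.9, 0.5, 0.3]
width: 0.056
```

Emit:
apply_moves(
  moves=[0.06,0,0,0,0,0,0,0.06,0,0,0,0,0,0,0.06,0,0,-0.01,0,0,0,0.06,0,0,-0.015,0,0,0,0.06,0,0,-0.02,0,0,0,0.06,0,0,-0.02,0,0,0,0.06,0,0,-0.02,0,0,0,0.06,0,0,-0.01,0,0,0],
)

```text
clock: 11.83
position: [0.6583, 0.0426, 0.1516]
ee_rot: [-0.001, 0.667, 0.745, -0.001]
contact_force: [0.5, -1.1, 0.5]
width: 0.06
```

```bash
python3 - <<'E'
from h import *
from rig import imaging
plan(list(rk(.039,-.001))+[.2],RY,.05,n=8,cap=.03)
d=imaging.get_image("wrist");cv2.imwrite("pics/w8.png",d["image"][:,:,::-1])
E
```

```text
t 11.83 p [0.6583 0.0426 0.1516] F [ 0.5 -1.1  0.5] w 0.06 q [-0.04  0.45  1.43  0.    1.26 -0.15]
end [0.659 0.042 0.2  ]
[0.05, -0.0, 0.0, -0.03, -0.002, -0.001, -0.001, 0.05, -0.001, 0.0, -0.018, 0.0, 0.0, 0.0, 0.05, 0.0, 0.0, -0.0, 0.0, 0.0, 0.0, 0.05, 0.0, 0.0, -0.0, 0.0, 0.0, 0.0, 0.05, 0.0, 0.0, -0.0, 0.0, 0.0, 0.0, 0.05, 0.0, 0.0, -0.0, 0.0, 0.0, 0.0, 0.05, 0.0, 0.0, -0.0, 0.0, 0.0, 0.0, 0.05, 0.0, 0.0, -0.0, 0.0, 0.0, 0.0]
```

View pics/w8.png

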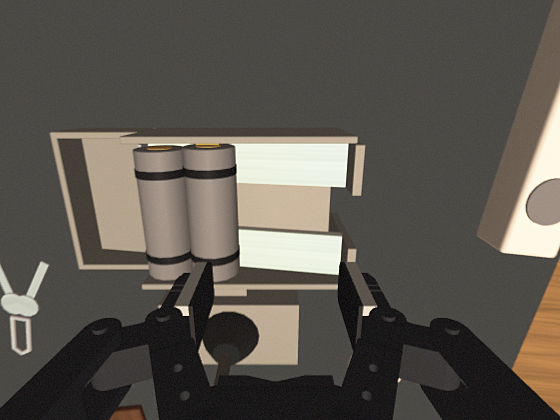

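```bash
python3 - <<'E'
from h import *
print(rk(0,-.125))
plan([.6325,-.0855,.215],RY,.055,n=8,cap=.025)
E
```

```text
[ 0.63393362 -0.08572099]
t 11.88 p [0.6593 0.0425 0.1533] F [0.8 0.3 1.7] w 0.06 q [-0.04  0.45  1.43  0.    1.26 -0.15]
end [ 0.632 -0.085  0.215]
[0.055, -0.021, -0.007, -0.011, 0.001, -0.0, -0.001, 0.055, -0.022, -0.007, -0.011, 0.0, -0.0, 0.0, 0.055, -0.022, -0.007, -0.011, 0.0, -0.0, 0.0, 0.055, -0.022, -0.007, -0.01, 0.0, -0.0, 0.0, 0.055, -0.021, -0.007, -0.011, 0.0, -0.0, 0.0, 0.055, -0.016, -0.006, -0.008, 0.0, -0.0, 0.0, 0.055, -0.0, 0.0, 0.0, 0.0, -0.0, 0.0, 0.055, -0.0, 0.0, 0.0, 0.0, -0.0, 0.0]
```

Emit:
apply_moves(
  moves=[0.055,-0.005,-0.005,-0.025,0,0,0,0.055,-0.022,-0.007,-0.025,0,0,0,0.055,-0.022,-0.007,-0.015,0,0,0,0.055,-0.022,-0.007,0,0,0,0,0.055,-0.022,-0.007,0,0,0,0,0.055,-0.015,-0.006,0,0,0,0,0.055,-0.002,0,0,0,0,0,0.055,0,0,0,0,0,0],
)

```text
clock: 12.55
position: [0.6313, -0.0739, 0.2199]
ee_rot: [0.0, 0.666, 0.746, 0.001]
contact_force: [-0.4, 0.0, 0.1]
width: 0.0551
```

```bash
python3 - <<'E'
from h import *
from rig import imaging
d=imaging.get_image("wrist");cv2.imwrite("pics/w9.png",d["image"][:,:,::-1])
plan([.6325,-.0855,.17],RY,.055,n=8,cap=.025)
E
```

```text
t 12.6 p [ 0.6311 -0.0736  0.2198] F [-0.3 -0.  -0.2] w 0.0549 q [-0.23  0.37  1.39  0.    1.38 -0.34]
end [ 0.632 -0.085  0.17 ]
[0.055, -0.006, -0.0, 0.024, 0.001, -0.0, 0.003, 0.055, -0.006, 0.0, 0.024, -0.0, -0.0, -0.0, 0.055, -0.0, 0.0, 0.002, -0.0, -0.0, -0.0, 0.055, -0.0, 0.0, -0.0, -0.0, -0.0, -0.0, 0.055, -0.0, 0.0, -0.0, -0.0, -0.0, -0.0, 0.055, -0.0, 0.0, -0.0, -0.0, -0.0, -0.0, 0.055, -0.0, 0.0, -0.0, -0.0, -0.0, -0.0, 0.055, -0.0, 0.0, -0.0, -0.0, -0.0, -0.0]
```

View pics/w9.png

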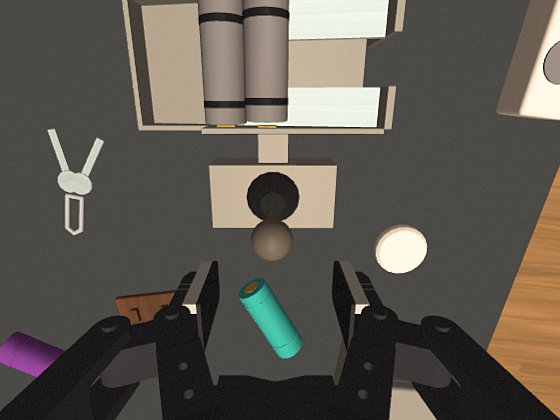

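Emit:
apply_moves(
  moves=[0.05,-0.007,0,0.004,0,0,0.002,0.05,-0.004,0,0.01,0,0,0,0.05,0,0,0.015,0,0,0,0.05,0,0,0.015,0,0,0,0.05,0,0,0.012,0,0,0,0.05,0,0,0.006,0,0,0,0.05,0,0,0,0,0,0,0.05,0,0,0,0,0,0],
)

```text
clock: 13.27
position: [0.633, -0.0793, 0.1486]
ee_rot: [-0.003, 0.664, 0.748, 0.0]
contact_force: [0.1, 0.4, 1.1]
width: 0.0505
```

```bash
python3 - <<'E'
from h import *
from rig import imaging
d=imaging.get_image("wrist");cv2.imwrite("pics/w10.png",d["image"][:,:,::-1])
plan([.6325,-.0855,.128],RY,.05,n=8,cap=.01)
E
```

```text
t 13.32 p [ 0.6329 -0.0793  0.1487] F [ 0.1  1.4 -0.3] w 0.0501 q [-0.24  0.42  1.49  0.    1.24 -0.36]
end [ 0.633 -0.085  0.128]
[0.05, -0.003, -0.0, 0.01, -0.004, -0.005, 0.007, 0.05, -0.003, -0.001, 0.01, 0.0, 0.0, 0.0, 0.05, -0.0, -0.0, 0.001, 0.0, 0.0, 0.0, 0.05, -0.0, -0.0, -0.0, 0.0, 0.0, 0.0, 0.05, -0.0, -0.0, -0.0, 0.0, 0.0, 0.0, 0.05, -0.0, -0.0, -0.0, 0.0, 0.0, 0.0, 0.05, -0.0, -0.0, -0.0, 0.0, 0.0, 0.0, 0.05, -0.0, -0.0, -0.0, 0.0, 0.0, 0.0]
```

View pics/w10.png

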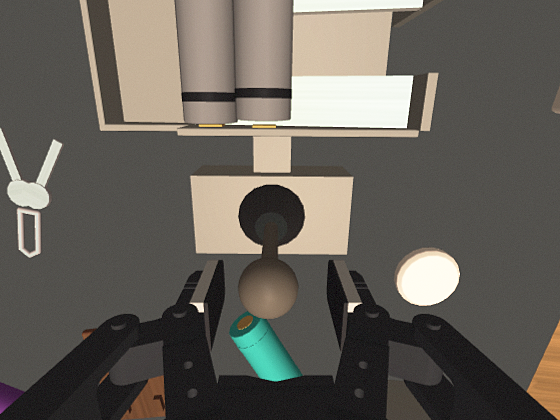

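Emit:
apply_moves(
  moves=[0.05,-0.004,0,0.006,-0.003,-0.004,0.006,0.05,-0.003,0,0.006,0,0,0,0.05,0,0,0.006,0,0,0,0.05,0,0,0.003,0,0,0,0.045,0,0,0,0,0,0,0.042,0,0,0,0,0,0,0.04,0,0,0,0,0,0,0.04,0,0,0,0,0,0],
)

```text
clock: 13.98
position: [0.6356, -0.0874, 0.128]
ee_rot: [0.002, 0.666, 0.746, 0.001]
contact_force: [-0.3, -0.1, -0.5]
width: 0.0399
```

```bash
python3 - <<'E'
from h import *
from rig import imaging
d=imaging.get_image("wrist");cv2.imwrite("pics/w11.png",d["image"][:,:,::-1])
plan([.6325,-.0855,.128],RY,.04,n=2,cap=.01)
E
```

```text
t 14.03 p [ 0.6357 -0.0874  0.1281] F [ 0.5  0.1 -0.4] w 0.0403 q [-0.25  0.44  1.51  0.    1.18 -0.36]
end [ 0.632 -0.086  0.128]
[0.04, 0.002, -0.003, 0.0, 0.005, 0.002, 0.001, 0.04, 0.0, 0.0, 0.0, -0.0, -0.0, -0.0]
```

View pics/w11.png

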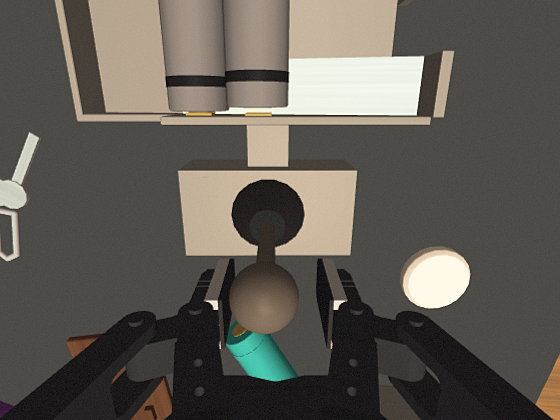

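Emit:
apply_moves(
  moves=[0.04,0,0,0,0,0,0,0.04,0,0.002,0,0,0,0,0.04,0,0.002,0,0,0,0,0.04,0,0.002,0,0,0,0,0.04,0,0.002,0,0,0,0,0.04,0,0.002,0,0,0,0,0.04,0,0.002,0,0,0,0,0.04,0,0.002,0,0,0,0],
)

```text
clock: 14.7
position: [0.6479, -0.086, 0.1291]
ee_rot: [0.0, 0.666, 0.746, -0.001]
contact_force: [-3.0, 0.0, 2.2]
width: 0.0398
```

Emit:
apply_moves(
  moves=[0.04,0,0.002,0,0,0,0,0.04,0,0.002,0,0,0,0,0.04,0,0.002,0,0,0,0,0.04,0,0.002,0,0,0,0,0.04,0,0.002,0,0,0,0,0.04,0,0.002,0,0,0,0,0.04,0,0.002,0,0,0,0,0.04,0,0.002,0,0,0,0],
)

```text
clock: 15.37
position: [0.6625, -0.0844, 0.1283]
ee_rot: [-0.002, 0.666, 0.746, -0.004]
contact_force: [-4.6, -1.1, 1.4]
width: 0.0401
```

```bash
python3 - <<'E'
from h import *
from rig import imaging
d=imaging.get_image("wrist");cv2.imwrite("pics/w12.png",d["image"][:,:,::-1])
plan([.6325,-.0855,.128],RY,.04,n=2,cap=.01)
E
```

```text
t 15.42 p [ 0.663  -0.0843  0.1282] F [-3.1 -0.5  1.5] w 0.0401 q [-0.23  0.48  1.44 -0.    1.23 -0.34]
end [ 0.643 -0.085  0.128]
[0.04, 0.001, -0.01, 0.0, -0.008, 0.002, 0.002, 0.04, 0.001, -0.01, 0.0, 0.0, -0.0, -0.0]
```

View pics/w12.png

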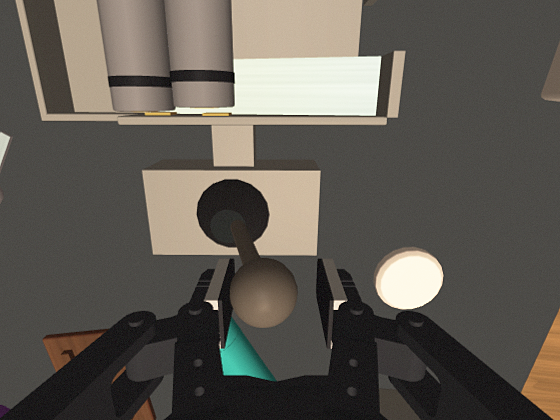

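Emit:
apply_moves(
  moves=[0.04,0,0.002,0,0,0,0,0.04,0,0.002,0.001,0,0,0,0.04,0,0.002,0,0,0,0,0.04,0,0.002,0.001,0,0,0,0.04,0,0.002,0,0,0,0,0.04,0,0.002,0.001,0,0,0,0.04,0,0.002,0,0,0,0,0.04,0,0.002,0.001,0,0,0],
)

```text
clock: 16.08
position: [0.6769, -0.0826, 0.1236]
ee_rot: [-0.005, 0.666, 0.746, -0.006]
contact_force: [-5.5, -1.3, 4.9]
width: 0.0398
```

Emit:
apply_moves(
  moves=[0.04,0,0.002,0,0,0,0,0.04,0,0.002,0,0,0,0,0.04,0,0.002,0,0,0,0,0.04,0,0.002,0,0,0,0,0.04,0,0.002,0,0,0,0,0.04,0,0.002,0,0,0,0,0.04,0,0.002,0,0,0,0,0.04,0,0.002,0,0,0,0],
)

```text
clock: 16.75
position: [0.6773, -0.0825, 0.1225]
ee_rot: [-0.018, 0.665, 0.746, -0.02]
contact_force: [-8.9, -0.8, 5.0]
width: 0.0401
```

```bash
python3 - <<'E'
from h import *
from rig import imaging
plan([.6325,-.0855,.128],RY,.04,n=2,cap=.01)
d=imaging.get_image("wrist");cv2.imwrite("pics/w13.png",d["image"][:,:,::-1])
E
```

```text
t 16.75 p [ 0.6773 -0.0825  0.1225] F [-8.9 -0.8  5. ] w 0.0401 q [-0.21  0.53  1.37 -0.02  1.29 -0.32]
end [ 0.657 -0.084  0.125]
[0.04, 0.0, -0.01, -0.001, -0.053, -0.0, 0.003, 0.04, 0.001, -0.01, -0.001, 0.0, -0.0, 0.0]
```

View pics/w13.png

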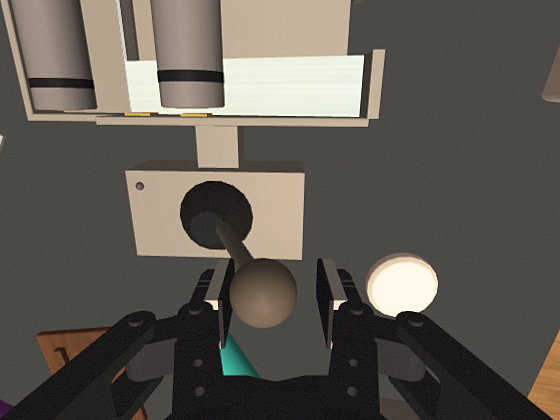

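Emit:
apply_moves(
  moves=[0.04,0,0.003,0,-0.005,0,0,0.04,0,0.003,0,-0.005,0,0,0.04,0,0.003,0,-0.005,0,0,0.04,0,0.003,0,-0.005,0,0,0.04,0,0.003,0,-0.005,0,0,0.04,0,0.003,0,-0.005,0,0,0.04,0,0.003,0,-0.005,0,0,0.04,0,0.003,0,-0.005,0,0],
)

```text
clock: 17.47
position: [0.6771, -0.0824, 0.1222]
ee_rot: [-0.023, 0.664, 0.747, -0.024]
contact_force: [-10.0, -2.1, 5.4]
width: 0.0402
```

Emit:
apply_moves(
  moves=[0.04,0,0.003,0,-0.01,0,0,0.04,0,0.003,0,-0.01,0,0,0.04,0,0.003,0,-0.01,0,0,0.04,0,0.003,0,-0.01,0,0,0.04,0,0.003,0,-0.01,0,0,0.04,0,0.003,0,-0.01,0,0,0.04,0,0.003,0,-0.01,0,0,0.04,0,0.003,0,-0.01,0,0],
)

```text
clock: 18.13
position: [0.6777, -0.0823, 0.1228]
ee_rot: [-0.014, 0.664, 0.747, -0.013]
contact_force: [-10.6, -1.8, 5.5]
width: 0.0398
```

Emit:
apply_moves(
  moves=[0.04,0,0.003,0,-0.01,0,0,0.04,0,0.003,0,-0.01,0,0,0.04,0,0.003,0,-0.01,0,0,0.04,0,0.003,0,-0.01,0,0,0.04,0,0.003,0,-0.01,0,0,0.04,0,0.003,0,-0.01,0,0,0.04,0,0.003,0,-0.01,0,0,0.04,0,0.003,0,-0.01,0,0],
)

```text
clock: 18.8
position: [0.6782, -0.0822, 0.1233]
ee_rot: [-0.005, 0.664, 0.748, -0.001]
contact_force: [-10.0, -1.9, 6.3]
width: 0.0401
```

Emit:
apply_moves(
  moves=[0.04,0,0.003,0,-0.01,0,0,0.04,0,0.003,0,-0.01,0,0,0.04,0,0.003,0,-0.01,0,0,0.04,0,0.003,0,-0.01,0,0,0.04,0,0.003,0,-0.01,0,0,0.04,0,0.003,0,-0.01,0,0,0.04,0,0.003,0,-0.01,0,0,0.04,0,0.003,0,-0.01,0,0],
)

```text
clock: 19.47
position: [0.6787, -0.0821, 0.124]
ee_rot: [0.005, 0.663, 0.749, 0.011]
contact_force: [-10.8, -1.6, 5.9]
width: 0.0402
```

```bash
python3 - <<'E'
from h import *
from rig import imaging
plan([.6325,-.0855,.128],RY,.04,n=2,cap=.01)
for n in ["wrist","top"]:
    d=imaging.get_image(n);cv2.imwrite(f"pics/{n}14.png",d["image"][:,:,::-1]);np.savez(f"/tmp/{n}14.npz",**d)
E
```

```text
t 19.47 p [ 0.6787 -0.0821  0.124 ] F [-10.8  -1.6   5.9] w 0.0402 q [-0.23  0.49  1.43  0.02  1.2  -0.36]
end [ 0.659 -0.083  0.126]
[0.04, 0.0, -0.01, -0.001, 0.024, -0.008, 0.01, 0.04, 0.001, -0.01, -0.001, -0.0, 0.0, 0.0]
```

View pics/wrist14.png

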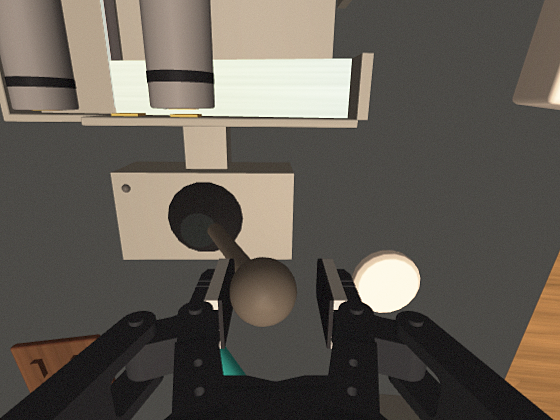

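View pics/top14.png

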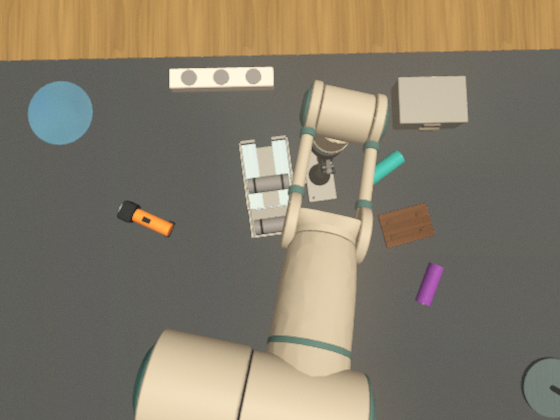

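```bash
python3 - <<'E'
from h import *
from scipy.optimize import least_squares
d=load("wrist14");W=cloud(d);img=d["image"]
L=(W-np.r_[RO,0])@Ro.from_euler('z',RY).as_matrix()
v,u=np.mgrid[:420,:560];m=((u-263)**2+(v-293)**2<24**2)
P=L[m];P=P[np.isfinite(P).all(1)]
f=lambda c:np.linalg.norm(P-c,axis=1)-.015
print(least_squares(f,[.04,-.125,.14],loss="soft_l1",f_scale=.002).x, np.abs(P).min(0))
E
```

```text
[ 0.03895397 -0.12660013  0.14076355] [0.02946055 0.11244322 0.14594692]
```

Emit:
apply_moves(
  moves=[0.04,0,0.004,0,0,0,0,0.04,0,0.004,0,0,0,0,0.04,0,0.005,0,0,0,0,0.04,0,0.005,0,0,0,0,0.04,0,0.005,0,0,0,0,0.04,0,0.005,0,0,0,0,0.04,0,0.005,0,0,0,0,0.04,0,0.005,0,0,0,0],
)

```text
clock: 20.23
position: [0.6773, -0.0821, 0.1222]
ee_rot: [-0.026, 0.661, 0.749, -0.021]
contact_force: [-14.1, -2.7, 7.4]
width: 0.04
```

Emit:
apply_moves(
  moves=[0.04,0,0.004,0,-0.01,0,0,0.04,0,0.004,0,-0.01,0,0,0.04,0,0.004,0,-0.01,0,0,0.04,0,0.004,0,-0.01,0,0,0.04,0,0.004,0,-0.01,0,0,0.04,0,0.004,0,-0.01,0,0,0.04,0,0.004,0,-0.01,0,0,0.04,0,0.004,0,-0.01,0,0],
)

```text
clock: 20.9
position: [0.6774, -0.082, 0.1224]
ee_rot: [-0.023, 0.661, 0.75, -0.016]
contact_force: [-12.2, -2.5, 7.2]
width: 0.0398
```

Emit:
apply_moves(
  moves=[0.04,0,0.004,0,-0.01,0,0,0.04,0,0.004,0,-0.01,0,0,0.04,0,0.004,0,-0.01,0,0,0.04,0,0.004,0,-0.01,0,0,0.04,0,0.004,0,-0.01,0,0,0.04,0,0.004,0,-0.01,0,0,0.04,0,0.004,0,-0.01,0,0,0.04,0,0.004,0,-0.01,0,0],
)

```text
clock: 21.57
position: [0.6776, -0.0819, 0.1226]
ee_rot: [-0.02, 0.66, 0.751, -0.011]
contact_force: [-13.0, -2.7, 7.2]
width: 0.0404
```

Emit:
apply_moves(
  moves=[0.04,0,0.004,0,-0.01,0,0,0.04,0,0.004,0,-0.01,0,0,0.04,0,0.004,0,-0.01,0,0,0.04,0,0.004,0,-0.01,0,0,0.04,0,0.004,0,-0.01,0,0,0.04,0,0.004,0,-0.01,0,0,0.04,0,0.004,0,-0.01,0,0,0.04,0,0.004,0,-0.01,0,0],
)

```text
clock: 22.23
position: [0.6778, -0.0818, 0.1228]
ee_rot: [-0.017, 0.66, 0.751, -0.005]
contact_force: [-12.8, -2.2, 7.8]
width: 0.0401
```

```bash
python3 - <<'E'
from h import *
plan([.638,-.0865,.128],RY,.055,n=8,cap=.01)
E
```

```text
t 22.23 p [ 0.6778 -0.0818  0.1228] F [-12.8  -2.2   7.8] w 0.0401 q [-0.23  0.52  1.38  0.01  1.27 -0.36]
end [ 0.638 -0.086  0.128]
[0.055, 0.0, -0.01, -0.001, -0.031, -0.019, 0.018, 0.055, -0.0, -0.01, -0.001, 0.0, 0.0, -0.0, 0.055, -0.0, -0.01, -0.001, 0.0, 0.0, -0.0, 0.055, -0.0, -0.01, -0.002, 0.0, 0.0, -0.0, 0.055, -0.0, -0.0, 0.0, 0.0, 0.0, -0.0, 0.055, -0.0, -0.0, 0.0, 0.0, 0.0, -0.0, 0.055, -0.0, -0.0, 0.0, 0.0, 0.0, -0.0, 0.055, -0.0, -0.0, 0.0, 0.0, 0.0, -0.0]
```

Emit:
apply_moves(
  moves=[0.045,0,-0.008,-0.001,-0.025,-0.015,0.018,0.05,0,-0.01,-0.001,0,0,0,0.055,0,-0.01,-0.001,0,0,0,0.06,0,-0.008,-0.001,0,0,0,0.06,0,0,0,0,0,0,0.06,0,0,0,0,0,0,0.06,0,0,0,0,0,0,0.06,0,0,0,0,0,0],
)

```text
clock: 22.9
position: [0.6471, -0.0858, 0.1282]
ee_rot: [0.002, 0.667, 0.745, 0.005]
contact_force: [-1.4, 1.3, 0.4]
width: 0.0601
```

```bash
python3 - <<'E'
from h import *
from rig import imaging
plan([.636,-.0865,.21],RY,.06,n=8,cap=.02)
for n in ["wrist"]:
    d=imaging.get_image(n);cv2.imwrite(f"pics/{n}15.png",d["image"][:,:,::-1])
E
```

```text
t 22.9 p [ 0.6471 -0.0858  0.1282] F [-1.4  1.3  0.4] w 0.0601 q [-0.24  0.45  1.49  0.01  1.19 -0.35]
end [ 0.636 -0.086  0.21 ]
[0.06, 0.0, -0.003, -0.02, 0.009, -0.003, -0.001, 0.06, 0.0, -0.003, -0.02, 0.0, -0.0, -0.0, 0.06, 0.0, -0.002, -0.02, 0.0, -0.0, -0.0, 0.06, 0.001, -0.003, -0.02, 0.0, -0.0, -0.0, 0.06, -0.0, 0.0, -0.002, 0.0, -0.0, -0.0, 0.06, -0.0, 0.0, 0.0, 0.0, -0.0, -0.0, 0.06, -0.0, 0.0, 0.0, 0.0, -0.0, -0.0, 0.06, -0.0, 0.0, 0.0, 0.0, -0.0, -0.0]
```

View pics/wrist15.png

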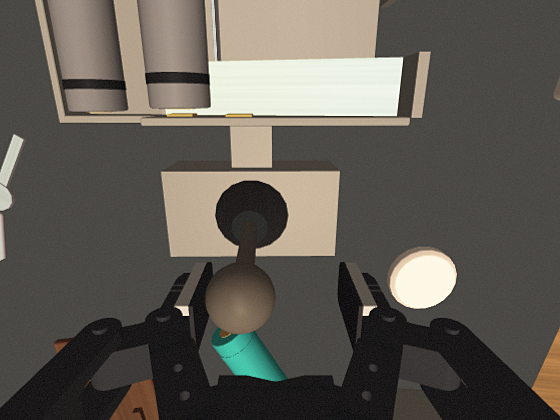

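Emit:
apply_moves(
  moves=[0.06,0,-0.005,0,0.008,-0.003,0,0.06,0,-0.004,0,0,0,0,0.06,0,-0.001,0,0,0,0,0.06,0,0,-0.005,0,0,0,0.06,0,0,-0.02,0,0,0,0.06,0,0,-0.03,0,0,0,0.06,0,0,-0.03,0,0,0,0.06,0,0,-0.02,0,0,0],
)

```text
clock: 23.62
position: [0.634, -0.0862, 0.2307]
ee_rot: [-0.006, 0.667, 0.745, -0.003]
contact_force: [1.1, -0.1, 0.3]
width: 0.0601
```

```bash
python3 - <<'E'
from h import *
plan([.45,-.2,.28],RY,.06,n=8,cap=.03)
E
```

```text
t 23.62 p [ 0.634  -0.0862  0.2307] F [ 1.1 -0.1  0.3] w 0.0601 q [-0.24  0.38  1.35  0.    1.42 -0.35]
end [ 0.45 -0.2   0.28]
[0.06, -0.013, -0.026, -0.006, -0.012, -0.005, -0.001, 0.06, -0.012, -0.026, -0.007, 0.0, 0.0, -0.0, 0.06, -0.012, -0.026, -0.007, 0.0, 0.0, -0.0, 0.06, -0.013, -0.026, -0.007, 0.0, 0.0, -0.0, 0.06, -0.012, -0.027, -0.006, 0.0, 0.0, -0.0, 0.06, -0.013, -0.026, -0.007, 0.0, 0.0, -0.0, 0.06, -0.012, -0.027, -0.006, 0.0, 0.0, -0.0, 0.06, -0.006, -0.012, -0.003, 0.0, 0.0, -0.0]
```

Emit:
apply_moves(
  moves=[0.06,-0.013,-0.02,-0.007,-0.01,-0.005,0,0.06,-0.012,-0.026,-0.007,0,0,0,0.06,-0.012,-0.026,-0.007,0,0,0,0.06,-0.012,-0.026,-0.007,0,0,0,0.06,-0.012,-0.026,-0.007,0,0,0,0.06,-0.012,-0.026,-0.007,0,0,0,0.06,-0.01,-0.015,-0.003,0,0,0,0.06,0,0,0,0,0,0],
)

```text
clock: 24.28
position: [0.478, -0.1908, 0.287]
ee_rot: [0.01, 0.665, 0.747, 0.003]
contact_force: [0.2, 0.1, 0.5]
width: 0.0599
```

```bash
python3 - <<'E'
from h import *
from rig import imaging
plan([.45,-.2,.28],RY,.06,n=1)
d=imaging.get_image("top");cv2.imwrite("pics/top16.png",d["image"][:,:,::-1]);np.savez("/tmp/top16.npz",**d)
W=cloud(d);L=(W-np.r_[RO,0])@Ro.from_euler('z',RY).as_matrix()
for nm,m in [("knob",(L[...,2]>.13)&(L[...,2]<.17)&(np.hypot(L[...,0],L[...,1]+.125)<.05)),("front",(L[...,2]>.06)&(L[...,0]<0)&(L[...,0]>-.08)&(abs(L[...,1])<.05)),("tray",(L[...,2]>.034)&(L[...,0]<-.07)&(L[...,0]>-.125)&(abs(L[...,1])<.05))]:
    print(nm,m.sum(),L[m].mean(0).round(4) if m.sum() else 0)
E
```

```text
t 24.28 p [ 0.478  -0.1908  0.287 ] F [0.2 0.1 0.5] w 0.0599 q [-0.52  0.15  1.54  0.    1.43 -0.63]
end [ 0.45 -0.2   0.28]
[0.06, -0.006, -0.029, 0.007, 0.018, 0.01, 0.004]
knob 139 [-0.0022 -0.1241  0.1606]
front 595 [-0.0447  0.0007  0.0686]
tray 595 [-0.1073 -0.0007  0.0462]
```

View pics/top16.png

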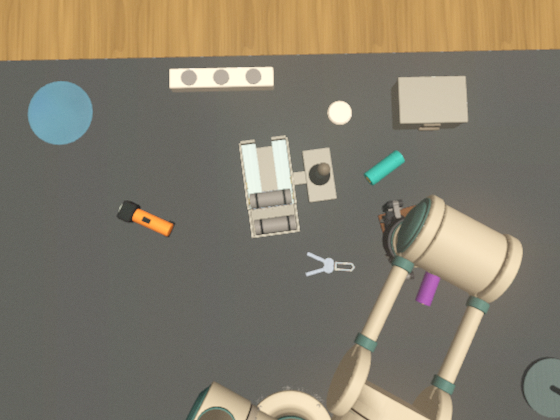

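Emit:
apply_moves(
  moves=[0.06,0,0,0,0,0,0,0.06,0,0,0,0,0,0,0.06,0,0,0,0,0,0,0.06,0,0,0,0,0,0,0.06,0,0,0,0,0,0,0.06,0,0,0,0,0,0,0.06,0,0,0,0,0,0,0.06,0,0,0,0,0,0],
)

```text
clock: 25.0
position: [0.4835, -0.1865, 0.2854]
ee_rot: [0.009, 0.663, 0.748, 0.006]
contact_force: [0.6, -0.5, 0.0]
width: 0.0602
```

```bash
python3 - <<'E'
from rig import workorder
print(workorder.sign_off())
E
```

```text
the job is handed in; nothing more can be done
None
```

I finished the job and handed it in at 25.0 s of the 61 s allowed.

- **Loading:** I laid the drained pack in at the load point, and it rolled down behind the charged pack.
- **Lever:** I pushed gently to rack +x first, and that turned out to be the free side. At the stop, the force rose to 10–14 N along the push (15–16 N total) with no further travel. I held it there for about 5 s, and for the last 2 s the push was 12–14 N. The charged pack rolled out into the tray, and I let the lever spring back.
- **Final top picture:**
  - The drained pack is in front place, at rack x about -45 mm (nominal -43).
  - The charged pack is in the tray, at about -107 mm, 10 mm from the tray's middle.
  - The lever is upright within about 2 mm.
  - The flashlight, keys, puck and the turquoise look-alike have not moved. The purple look-alike was partly hidden by the arm, but its visible part has not moved.
  - The gripper is clear of everything.
- **Disagreement:** The top and wrist cameras differed by about 2–4 mm on positions. I used values in between, and that was within the clearances.

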